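Level the tabletop mixer with a wooden wedge

TASK

The front feet of the little tabletop mixer have worn away, so it slopes down towards you. Take the wooden wedge whose flat top is as high as the mixer's rear feet (the big one, not the thin one) and push it thin end first, squarely, under about the middle of the mixer's front edge until the mixer sits level on the flat part of the wedge. Leave the mixer where it stands against its batten, with the wedge lying on the table, and leave the thin wedge alone.

Things in the scene. Friction and masses are not known exactly. Their poses are not given: they have to be found in the camera images.
- mixer: Loose dark audio mixer, wood cheeks, knobs on top, 0.85 kg: 160 mm deep (x, front to rear), 200 wide (y), casing 40 tall on 26 mm rear feet that stand before a fixed 22 mm high batten which stops it sliding back. Origin: mid-footprint, 26 mm below the casing's underside, at table height when level; z square to the underside. Starts front-down about 7 degrees. Level: top 66 mm, knobs 77 mm above table.
- front_edge (a point): Middle of the lower front edge of the mixer's casing, 80 mm before and 26 mm above the mixer's origin. At the start it hangs about 9 mm above the table; 26 mm when level. The 9 mm stubs of the front feet stand 10 mm behind it, 75 mm to either side; the middle between them is open. Pushing the wedge in takes under 20 N.
- wedge: Big wooden wedge, 150 mm long (x, to its nose), 45 wide (y), 60 to 130 g. Origin: centre of its underside; z up. Rear half (x -75 to 0 mm) has a flat top 26 mm high; from x = 0 the top slopes to a 4 mm thick nose at x = +75. Starts flat on the table left or right of the mixer's front, nose roughly away from the robot; the thin wedge is on the other side.
- thin_wedge: Thinner wedge of the same wood, too low for the job: 100 mm long (x, to its nose), 35 wide (y), flat top only 13 mm high. Origin: centre of its underside. Leave alone.
There are look-alikes about, which are no part of the job. Leave any green look-alike of the wedge alone.

How it is judged:
By the outcome, as a careful person would: the job done as asked, in the order asked, and still so for the second after the job is handed in, with the robot touching nothing.
It also fails if it takes over 42 s, if anything falls off the work surface, if the arm or the gripper's body presses on something with over 40 N, if the wrist force passes 120 N, or if a joint passes its speed limit or range.

ROBOT

A 6-joint arm with a two-finger parallel gripper is mounted at the origin on the work surface. World frame = base frame: x ahead of the robot, y to its left, z up, the work surface at z = 0. Lengths are in m, angles in rad, forces in N, time in s.
With the tool pointing down it reaches from about 0.225 to 0.875 m from the base axis. Payload 3.4 kg.
Tool frame: the origin (TCP) lies at the very end of the fingers, on their centre line; the grasp point (between the pads) lies 19 mm behind it (manip.hold_point_z is the distance from the TCP to the grasp point, in m); z points along the fingers, x is the direction in which the jaws open and shut, and the axes are right-handed (so a half turn about z gives the same grasp; the last joint's range is limited). The gripper opens to 85 mm and grips with 20 to 120 N. Pads are 22 mm wide; open, the fingers measure 114 mm over their backs; the gripper's body (76 mm by 85 mm) begins 54 mm behind the grasp point. The pads swing forward as they close: fully open they stand 13 mm farther back than shut.
Start: joints at [-1.419, 0.276, 1.505, -0, 1.361, -0.121], TCP at [0.155, -0.554, 0.231] pointing down, gripper open.
Joint ranges: [-2.89, 2.89], [-0.75, 2.08], [0.22, 2.7], [-1.18, 4.32], [0.11, 2.71], [-2.7, 2.7]. Speed limits (rad/s): [2.57, 2.57, 3.14, 3.14, 3.14, 3.14].

INTERFACE

Orientations are given as a unit quaternion [w, x, y, z].
In Python, from rig import manip gives the robot as it stands.
- The arm moves only by the tool apply_moves, never from a script. Its argument "commands" is one flat list of numbers, 6 for each row, row after row: the shift along the tool's x, y, z normalised to -1 to 1, where 1 is 0.03 m, then the turn, a rotation vector about the tool's x, y, z normalised to -1 to 1, where 1 is 0.15 rad. A call has 1 to 20 rows; each row shifts and turns the commanded pose from where the row before left it, along the tool's axes as they then stand; what a row does not reach is not made up. A row lasts 1/10 s, in which the tool goes at most 50 mm and 8.59 degrees, less where a joint would pass 70% of its speed; a pose out of reach is approached as far as the arm can. A call with a number of a shift or a turn outside -1 to 1 is refused whole. A call with a gripper value outside its range is refused whole. "jaw" is the opening, from -1 (shut) to 1 (fully open), set as the call begins (left out, the last holds). The fingers move at their own pace and stop on an object; "newtons" is the grip in N (left out, the last holds). Time passes only in rows, so rows that do not move let the fingers close. It gives the time, the measured TCP pose, the force and the opening at its end, in the units of the state.
- manip.get_state(): the state, without advancing time (a new reading comes with each control period).
- manip.get_image(name): name is "scene" or "top"; returns a dict with "frame" (384x512x3 uint8, red, green, blue), "fx", "fy", "cx", "cy" (pixels), "extrinsics" (4x4, takes a point from camera to world coordinates). Camera axes: x right, y up, looking along -z (the intrinsics and any distortion apply to the point x, -y, -z); pixel columns grow to the right and rows downward; lengths in m; the calibration is good to about 2 mm. A picture is of the moment at which its call begins. There is no depth.
- manip.sign_off(): hands the job in, once; it reports no verdict.
The state is a dict: "clock": time; "qpos": joint angles; "qd": joint speeds; "effort": joint torques, N m; "position": TCP position; "ee_rot": TCP orientation; "contact_force": force on the tool from outside, world axes, zero at the start; "moment": the same for the moment, N m; "width": finger opening in m.
Only numpy, scipy, OpenCV 4.12 (cv2) and the standard library are available. Lean on these libraries where they do the work, as an engineer would, in place of code of your own. Each camera call takes 0.05 s, during which the arm holds its last target. There are 200 camera calls.

## Working session

There is one attempt and no reset: what is moved stays moved. The work goes in short steps, Python scripts to look and compute and a tool call to move; the robot and the scene stay as the last step left them, time stands still between calls to the robot, and variables do not carry over. Pictures are saved under pics/ and viewed, about 8 in all and at most 12, crops included, and the job is handed in when it is done.

Besides the shell and the picture viewer there is one more tool, called after "Request:" as name(argument=value, ...) on one line, values as JSON. apply_moves: Moves the arm, as the interface text tells. Scaled input: -1 to 1 covers 0.03 m each way for a shift and 0.15 rad each way for a turn. Its arguments: {"type":"object","properties":{"commands":{"type":"array"},"jaw":{"type":"number"},"newtons":{"type":"number"}},"required":["commands"]}

```bash
mkdir -p pics; cat > h.py <<'E'
import numpy as np,cv2
from rig import manip
def cam(n):
    d=manip.get_image(n); return d
def ray(d,u,v):
    E=np.array(d["extrinsics"]); r=E[:3,:3]@np.array([(u-d["cx"])/d["fx"],-(v-d["cy"])/d["fy"],-1.]); return E[:3,3],r
def onz(d,u,v,z):
    o,r=ray(d,u,v); return o+r*(z-o[2])/r[2]
def save(d,name): cv2.imwrite("pics/"+name,d["frame"][:,:,::-1])
E
python3 - <<'E'
from h import *
a=cam("top");b=cam("scene")
save(a,"top0.png");save(b,"scene0.png")
for d in(a,b): print({k:d[k] for k in d if k!="frame"})
print(manip.get_state(), manip.hold_point_z)
E
```

```text
{'fx': 454.85148966979045, 'fy': 454.85148966979045, 'cx': 255.73117147668194, 'cy': 193.87764579071384, 'extrinsics': array([[ 0.01773455,  0.99117404, -0.13137543,  0.33519649],
       [-0.9998186 ,  0.01666742, -0.00921794,  0.00661787],
       [-0.00694689,  0.13151507,  0.99128983,  1.19350842],
       [ 0.        ,  0.        ,  0.        ,  1.        ]])}
{'fx': 383.8368520501666, 'fy': 383.8368520501666, 'cx': 252.04558393148452, 'cy': 191.52434440383928, 'extrinsics': array([[-0.68951692, -0.38792874,  0.61161893,  1.05591868],
       [ 0.72419927, -0.3575127 ,  0.58967796,  0.55230682],
       [-0.01009149,  0.84952691,  0.52744876,  0.53258719],
       [ 0.        ,  0.        ,  0.        ,  1.        ]])}
{'clock': 0.1, 'qpos': array([-1.41895547e+00,  2.76543636e-01,  1.50595985e+00, -7.21541196e-06,
        1.36068933e+00, -1.21014131e-01]), 'qd': array([-0.00014734, -0.00199606, -0.00353396, -0.00089068,  0.00029472,
       -0.00131633]), 'effort': array([ 2.52086938e-03, -4.17699623e+01, -2.46405333e+01, -1.72854775e-04,
        5.84670313e-03,  2.77819964e-06]), 'position': array([ 0.15486925, -0.55329249,  0.23053803]), 'ee_rot': array([-5.54421955e-04,  7.96706514e-01, -6.04365858e-01, -5.76849639e-04]), 'contact_force': array([ 0.15481808,  0.27618871, -0.42182346]), 'moment': array([ 0.01444158, -0.03202637, -0.00359053]), 'width': 0.08535858814578003} 0.0187
```

View pics/top0.png

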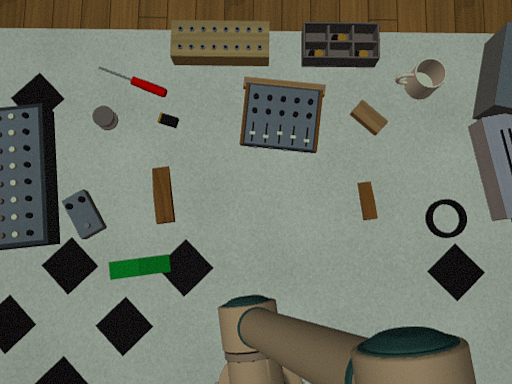

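View pics/scene0.png

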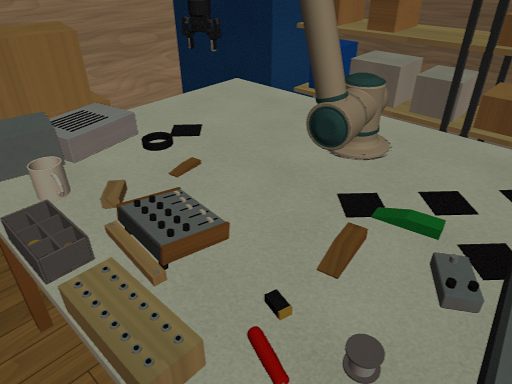

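Top view: the big wedge is at about (163,195), the thin wedge at (368,200), the mixer at (283,117) turned slightly with its batten at the back, and the green look-alike at (140,267). In the scene view the big wedge is at (343,250). Next I'll measure these.

```bash
python3 - <<'E'
from h import *
a=cam("top");b=cam("scene")
f=a["frame"]
hsv=cv2.cvtColor(f,cv2.COLOR_RGB2HSV)
for n,(x0,y0,x1,y1) in dict(wedge=(140,155,190,235),thin=(350,170,390,230),mix=(230,70,335,160)).items():
    s=hsv[y0:y1,x0:x1]; 
    print(n,s[2,2],s[(y1-y0)//2,(x1-x0)//2])
    m=((s[...,0]<22)&(s[...,1]>80)).astype(np.uint8)
    cs,_=cv2.findContours(m,0,2)
    for c in cs:
        if cv2.contourArea(c)<40: continue
        c=c+[x0,y0]
        p=cv2.approxPolyDP(c,2.0,True)[:,0]
        print(n,cv2.contourArea(c),p.tolist(),cv2.minAreaRect(c),cv2.boxPoints(cv2.minAreaRect(c)).round(1).tolist())
A=cv2.resize(f[65:235,135:340,::-1],None,fx=3.9,fy=3.5*3.9/3.9,interpolation=cv2.INTER_CUBIC)
A=cv2.resize(f[70:230,140:335,::-1],None,fx=4,fy=4)[:600,:800]
cv2.imwrite("pics/c1.png",cv2.convertScaleAbs(A,alpha=1.5))
g=b["frame"][170:290,100:380,::-1]
cv2.imwrite("pics/c2.png",cv2.convertScaleAbs(cv2.resize(g,None,fx=2.8,fy=2.8),alpha=1.5))
E
```

```text
wedge [ 65  20 153] [ 16 181  93]
wedge 924.5 [[168, 166], [153, 169], [157, 223], [174, 221]] ((162.2987823486328, 194.68902587890625), (55.76792907714844, 18.552499771118164), 83.6598129272461) [[150.0, 168.0], [168.39999389648438, 166.0], [174.60000610351562, 221.39999389648438], [156.1999969482422, 223.39999389648438]]
thin [ 51  17 146] [ 15 171  88]
thin 463.5 [[358, 183], [363, 219], [376, 218], [370, 182]] ((367.25933837890625, 200.45950317382812), (37.35920715332031, 14.140922546386719), 81.11934661865234) [[357.3999938964844, 183.10000610351562], [371.3999938964844, 180.89999389648438], [377.1000061035156, 217.8000030517578], [363.20001220703125, 220.0]]
mix [ 55  18 152] [80 57 27]
mix 645.0 [[245, 77], [246, 91], [240, 143], [242, 144], [247, 78], [251, 83], [320, 90], [312, 152], [315, 152], [321, 98], [325, 85]] ((280.8831787109375, 114.09951782226562), (81.38640594482422, 68.35618591308594), 6.428747653961182) [[236.60000610351562, 143.5], [244.3000030517578, 75.5999984741211], [325.1000061035156, 84.69999694824219], [317.5, 152.60000610351562]]
```

View pics/c1.png

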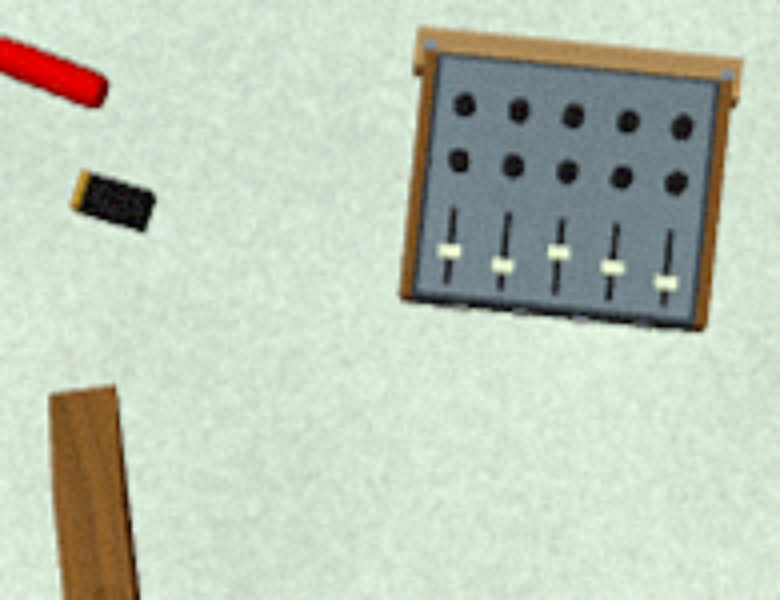

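View pics/c2.png

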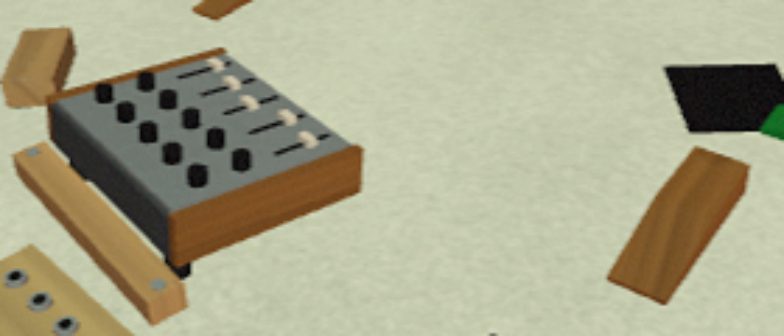

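Crops: the wedge's nose is at the far end (pixels 153,169 to 168,166). The mixer's front top edge runs from (240.5,144.2) to (316.2,152), and both rear feet stand at the batten.

```bash
python3 - <<'E'
from h import *
a=cam("top");b=cam("scene")
P=lambda u,v,z,d=a:onz(d,u,v,z).round(4)
# pixel extents: contour coords +0.5 at far sides
n1,n2=P(153,169,.004),P(168.8,166,.004); r1,r2=P(157,222.5,.026),P(174.3,221,.026)
print("nose",n1,n2,"rear",r1,r2, np.linalg.norm(n1-n2),np.linalg.norm(r1-r2))
d=(n1+n2-r1-r2)/2; print("len",np.linalg.norm(d),"yaw",np.degrees(np.arctan2(d[1],d[0])),"ctr",(n1+n2+r1+r2)/4)
print('side yaws',[np.degrees(np.arctan2(*(p-q)[[1,0]])) for p,q in((n1,r1),(n2,r2))])
# scene check of wedge: crop c2 coords/2.8+(100,170)
c=lambda x,y,z:P(x/2.8+100,y/2.8+170,z,b)
print("scene nose top",c(608,278,.004),c(668,302,.004),"rear top",c(697,147,.026),c(750,166,.026))
fl,fr=P(240.3,144.3,.0487),P(316.3,152.3,.0487)
e=fl-fr; yaw=np.arctan2(-e[0],e[1]); print("mix front top",fl,fr,np.linalg.norm(e),"yaw",np.degrees(yaw))
f=np.array([np.cos(yaw),np.sin(yaw)]); m=(fl+fr)[:2]/2; print("front_edge",m+f*.0049,"origin",m+f*.0849)
print("rear top scene: left rear",c(170,213,.068),"left front",c(362,148,.0487),"right rear",c(48,100,.068))
fl,fr=c(362,148,.0487),c(225,48,.0487);e=fl-fr;print("front from scene",fl,fr,np.linalg.norm(e),np.degrees(np.arctan2(-e[0],e[1])))
print("batten front top edge left/right (z.022)",P(243.5,87.5,.022),P(325.,95,.022),"back",P(244.5,77,.022),P(325.5,85,.022))
# side cheeks lines
l=P(248,84,.066)-P(240.3,144.3,.0487); r=P(322.7,92,.066)-P(316.3,152.3,.0487); print("cheek yaw",np.degrees(np.arctan2(l[1],l[0])),np.degrees(np.arctan2(r[1],r[0])))
E
```

```text
nose [0.555  0.2923 0.004 ] [0.5638 0.2505 0.004 ] rear [0.4114 0.27   0.026 ] [0.416  0.2257 0.026 ] 0.04271627324568471 0.04453818586336898
len 0.1492216220927785 yaw 9.181509719811169 ctr [0.48655  0.259625 0.015   ]
side yaws [np.float64(8.827096918719047), np.float64(9.525174069073046)]
scene nose top [0.566 0.255 0.004] [0.5574 0.2986 0.004 ] rear top [0.4175 0.2324 0.026 ] [0.4112 0.2751 0.026 ]
mix front top [0.6151 0.0593 0.0487] [ 0.5972 -0.1363  0.0487] 0.1964173363020688 yaw -5.228761474894159
front_edge [ 0.61102961 -0.03894655] origin [ 0.69069671 -0.04623715]
rear top scene: left rear [0.7736 0.0407 0.068 ] left front [0.6184 0.0625 0.0487] right rear [ 0.759  -0.1429  0.068 ]
front from scene [0.6184 0.0625 0.0487] [ 0.5989 -0.1315  0.0487] 0.19497756281172457 -5.7398331347127085
batten front top edge left/right (z.022) [0.7777 0.0554 0.022 ] [ 0.7601 -0.1629  0.022 ] back [0.8071 0.0534 0.022 ] [ 0.788  -0.1643  0.022 ]
cheek yaw -6.275478200633391 -5.274460208747837
```

```bash
cat >> h.py <<'E'
from scipy.spatial.transform import Rotation as R
def plan(x,y,z,yaw):
    "tool x along -(object y); prints turn (first) then shift, in move units"
    s=manip.get_state(); q=np.array(s["ee_rot"]); r=R.from_quat(q,scalar_first=True)
    t=np.radians(yaw); X=np.array([np.sin(t),-np.cos(t),0]); Z=np.array([0,0,-1.]); T=R.from_matrix(np.c_[X,np.cross(Z,X),Z])
    print("turn",((r.inv()*T).as_rotvec()/.15).round(3))
    print("shift",(T.inv().apply(np.array([x,y,z])-s["position"])/.03).round(3))
    print("pos",s["position"].round(4),"F",s["contact_force"].round(1),"w",round(s["width"],4),"t",s["clock"])
E
python3 -c "
from h import *
plan(.4288,.2524,.1,9.2)"
```

```text
turn [-0.     0.004  0.748]
shift [-25.061 -13.308   4.367]
pos [ 0.1549 -0.5536  0.231 ] F [0.2 0.8 0.1] w 0.0851 t 0.3
```

Request:
apply_moves(commands=[0,0,0,0,0,0.748,-0.5,-0.3,0,0,0,0,-0.8,-0.5,0,0,0,0,-1,-0.55,0,0,0,0,-1,-0.55,0,0,0,0,-1,-0.55,0,0,0,0,-1,-0.55,0,0,0,0,-1,-0.55,0,0,0,0,-1,-0.55,0,0,0,0,-1,-0.55,0,0,0,0,-1,-0.55,0,0,0,0,-1,-0.55,0,0,0,0,-1,-0.55,0,0,0,0,-1,-0.55,0,0,0,0,-1,-0.55,0,0,0,0,-1,-0.55,0,0,0,0,-1,-0.55,0,0,0,0,-1,-0.55,0,0,0,0,-1,-0.55,0,0,0,0,-1,-0.55,0,0,0,0], jaw=1)

```text
clock: 2.3
position: [0.3666, 0.0389, 0.2313]
ee_rot: [-0.0, 0.763, -0.647, 0.0]
contact_force: [0.1, 0.3, 0.2]
width: 0.0857
```

```bash
python3 -c "
from h import *
plan(.4288,.2524,.1,9.2)"
```

```text
turn [-0.002  0.     0.021]
shift [-6.692 -3.184  4.378]
pos [0.3666 0.0389 0.2313] F [0.1 0.3 0.2] w 0.0857 t 2.3
```

Request:
apply_moves(commands=[-0.84,-0.4,0.3,0,0,0.02,-0.84,-0.4,0.5,0,0,0,-0.84,-0.4,0.6,0,0,0,-0.84,-0.4,0.6,0,0,0,-0.84,-0.4,0.6,0,0,0,-0.84,-0.4,0.6,0,0,0,-0.84,-0.4,0.6,0,0,0,-0.84,-0.4,0.58,0,0,0,0,0,0,0,0,0,0,0,0,0,0,0])

```text
clock: 3.3
position: [0.4293, 0.2512, 0.0995]
ee_rot: [0.001, 0.762, -0.648, -0.0]
contact_force: [0.4, 0.2, 0.4]
width: 0.0854
```

```bash
python3 -c "
from h import *
plan(.4288,.2524,.003,9.2)
save(cam('scene'),'s2.png')"
```

```text
turn [ 0.014 -0.005  0.001]
shift [-0.042  0.009  3.216]
pos [0.4293 0.2512 0.0995] F [0.4 0.2 0.4] w 0.0854 t 3.3
```

View pics/s2.png

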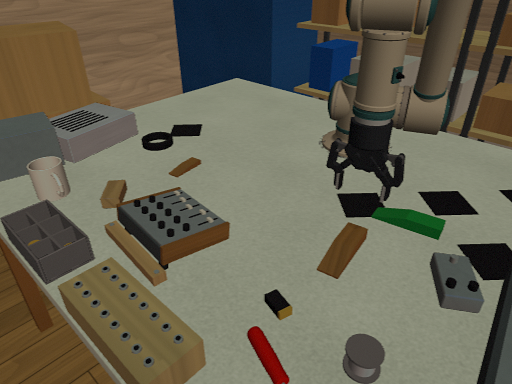

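The open fingers, at (340,195) and (398,195), straddle the wedge's rear end, and the green one is clear. Now I'll descend and grip.

Request:
apply_moves(commands=[-0.04,0,0.8,0,0,0,0,0,0.8,0,0,0,0,0,0.8,0,0,0,0,0,0.5,0,0,0,0,0,0.25,0,0,0,0,0,0,0,0,0])

```text
clock: 3.95
position: [0.4301, 0.2514, 0.0054]
ee_rot: [0.0, 0.76, -0.649, -0.0]
contact_force: [-0.7, 0.4, 0.4]
width: 0.0855
```

Request:
apply_moves(commands=[0,0,0,0,0,0,0,0,0,0,0,0,0,0,0,0,0,0,0,0,0,0,0,0,0,0,0,0,0,0,0,0,0,0,0,0,0,0,0,0,0,0,0,0,0,0,0,0,0,0,0,0,0,0,0,0,0,0,0,0], jaw=-1, newtons=60)

```text
clock: 4.95
position: [0.4315, 0.2526, 0.0066]
ee_rot: [-0.001, 0.761, -0.649, 0.001]
contact_force: [-0.4, -0.5, 5.3]
width: 0.0439
```

```bash
python3 -c "
from h import *
f=np.array([np.cos(np.radians(-5.4)),np.sin(np.radians(-5.4))])
g=np.array([.612,-.037])-f*(.115+.06); print(g)
plan(g[0],g[1],.02,-5.4)
f=cam('top')['frame'][120:260,100:240,::-1]
cv2.imwrite('pics/g.png',cv2.convertScaleAbs(cv2.resize(f,None,fx=4,fy=4),alpha=1.5))"
```

```text
[ 0.43777666 -0.02053105]
turn [-0.015  0.005  1.681]
shift [ 9.046 -1.067 -0.445]
pos [0.4315 0.2526 0.0066] F [-0.4 -0.5  5.3] w 0.0439 t 4.95
```

View pics/g.png

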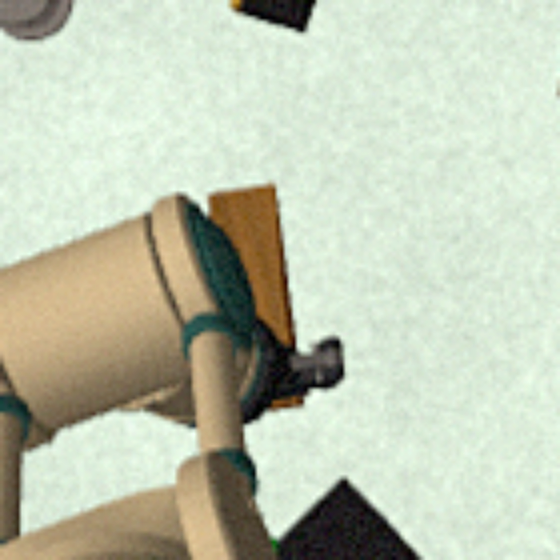

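Gripped at 43.9 mm opening, with the wedge still aligned (nose at crop 210–275,190). I'll lift, turn and carry it in front of the mixer.

Request:
apply_moves(commands=[0,0,-0.4,0,0,0,0,0,-0.6,0,0,0,0,0,0,0,0,0.5,0,0,0,0,0,0.7,0,0,0,0,0,0.48,0.4,-0.05,0,0,0,0,0.7,-0.09,0,0,0,0,0.8,-0.1,0,0,0,0,0.8,-0.1,0,0,0,0,0.8,-0.1,0,0,0,0,0.8,-0.1,0,0,0,0,0.8,-0.1,0,0,0,0,0.8,-0.1,0,0,0,0,0.8,-0.1,0,0,0,0,0.8,-0.1,0,0,0,0,0.7,-0.08,0,0,0,0,0.5,-0.05,0,0,0,0,0.2,-0.03,0,0,0,0,0,0,0,0,0,0,0,0,0,0,0,0])

```text
clock: 7.0
position: [0.438, -0.0165, 0.0354]
ee_rot: [-0.0, -0.673, 0.74, 0.0]
contact_force: [-0.6, 0.9, -0.4]
width: 0.0438
```

```bash
python3 - <<'E'
from h import *
plan(.4378,-.0205,.008,-5.4)
a=cam("top");f=a["frame"]
cv2.imwrite('pics/t3.png',cv2.convertScaleAbs(cv2.resize(f[70:220,190:370,::-1],None,fx=4,fy=4),alpha=1.5))
E
```

```text
turn [0.002 0.001 0.001]
shift [ 0.134 -0.007  0.913]
pos [ 0.438  -0.0165  0.0354] F [-0.6  0.9 -0.4] w 0.0438 t 7.0
```

View pics/t3.png

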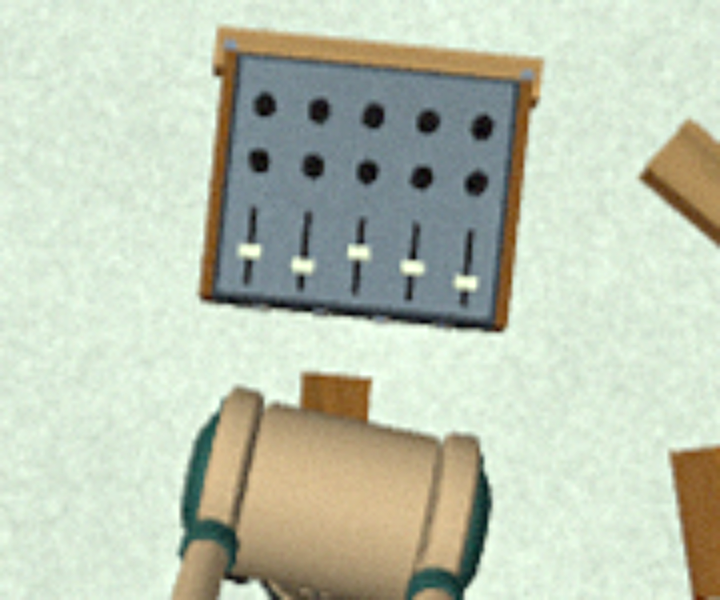

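The wedge's nose edge runs (302,373) to (371,378) in the crop, lying ahead of the mixer's front centre. I'll check lateral offset and angle.

```bash
python3 - <<'E'
from h import *
a=cam("top")
P=lambda x,y,z:onz(a,190+x/4-.4,70+y/4-.4,z)
l,r=P(302,373,.033),P(371,378,.033); e=l-r
print(l,r,np.linalg.norm(e),np.degrees(np.arctan2(-e[0],e[1])))
L,Rr=P(200,297,.0487),P(505,329,.0487);E=L-Rr; E/=np.linalg.norm(E)
print(L,Rr,np.degrees(np.arctan2(-E[0],E[1])))
d=(l+r)/2-(L+Rr)/2; print("lateral nose offset",d@E,"ahead",d@np.array([E[1],-E[0],0]))
h,s,v=cv2.split(cv2.cvtColor(a["frame"],cv2.COLOR_RGB2HSV))
# side lines of wedge visible part
for row in (165,168,171): 
    w=np.where((h[row,255:300]<22)&(s[row,255:300]>150))[0]+255; print(row,w.min(),w.max())
E
```

```text
[ 0.57067792 -0.00547659  0.033     ] [ 0.56810671 -0.05028371  0.033     ] 0.0448808350729144 -3.2842589863593745
[0.61626158 0.0611392  0.0487    ] [ 0.59837349 -0.13517893  0.0487    ] -5.206292324216436
lateral nose offset 0.0056606004020805884 ahead -0.03859811671105397
165 266 281
168 266 281
171 265 281
```

Request:
apply_moves(commands=[0.17,0,0.3,0,0,0,0,0,0.4,0,0,0,0,0,0.2,0,0,0,0,0,0.05,0,0,0,0,0,0,0,0,0])

```text
clock: 7.6
position: [0.4374, -0.0216, 0.0067]
ee_rot: [-0.0, -0.673, 0.739, 0.0]
contact_force: [0.3, -0.1, -0.1]
width: 0.0437
```

Request:
apply_moves(commands=[0,0,0.05,0,0,0,0,0,0.03,0,0,0,0,0,0,0,0,0,0,0,0,0,0,0])

```text
clock: 8.0
position: [0.4376, -0.0216, 0.0066]
ee_rot: [0.0, -0.673, 0.739, -0.0]
contact_force: [-6.5, 0.2, 25.9]
width: 0.0439
```

Request:
apply_moves(commands=[0,0,-0.06,0,0,0,0,-0.1,0,0,0,0,0,-0.3,0,0,0,0,0,-0.4,0,0,0,0,0,-0.4,0,0,0,0])

```text
clock: 8.5
position: [0.4662, -0.0238, 0.0064]
ee_rot: [-0.005, -0.673, 0.739, 0.006]
contact_force: [-9.0, 0.6, 16.3]
width: 0.0436
```

Request:
apply_moves(commands=[0,0,-0.04,0,0,0,0,0,0,0,0,0])

```text
clock: 8.7
position: [0.4742, -0.0252, 0.0073]
ee_rot: [0.0, -0.673, 0.74, -0.0]
contact_force: [-0.6, 1.3, -0.5]
width: 0.0436
```

Request:
apply_moves(commands=[0,-0.2,0,0,0,0,0,-0.3,0,0,0,0,0,-0.3,0,0,0,0,0,-0.3,0,0,0,0,0,-0.3,0,0,0,0,0,-0.3,0,0,0,0,0,0,0,0,0,0])

```text
clock: 9.4
position: [0.5237, -0.0298, 0.0067]
ee_rot: [-0.001, -0.673, 0.74, 0.001]
contact_force: [-3.5, 1.3, -2.4]
width: 0.0438
```

```bash
python3 - <<'E'
from h import *
plan(.612-.0375*.9955,-.037+.0375*.094,.0073,-5.4)
f=cam("scene")["frame"]
cv2.imwrite('pics/s4.png',cv2.convertScaleAbs(cv2.resize(f[120:300,90:330,::-1],None,fx=3.3,fy=3.3),alpha=1.5))
E
```

```text
turn [0.024 0.001 0.001]
shift [-0.037 -1.702 -0.021]
pos [ 0.5237 -0.0298  0.0067] F [-3.5  1.3 -2.4] w 0.0438 t 9.4
```

View pics/s4.png

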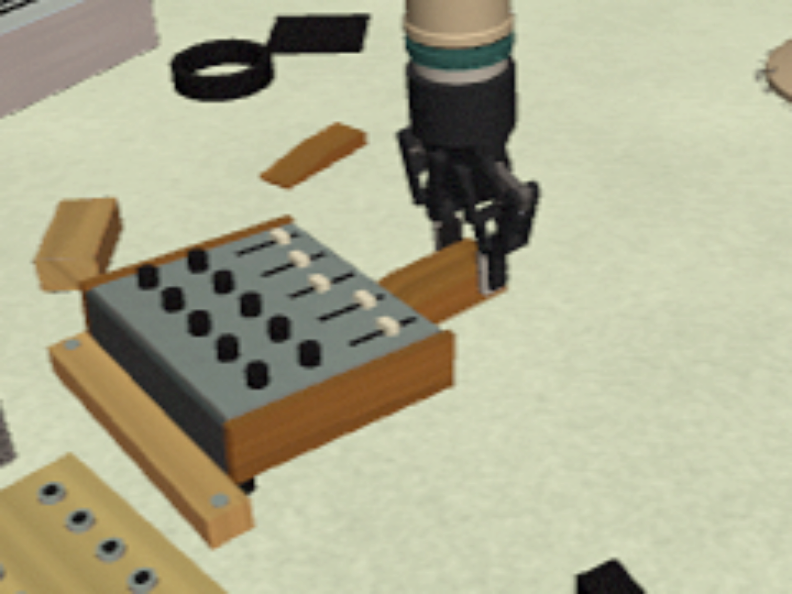

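The wedge is entering squarely (around 430,280), the mixer's front is rising, and its rear is still at the batten. I'll keep pushing.

Request:
apply_moves(commands=[0,-0.25,0,0,0,0,0,-0.25,0,0,0,0,0,-0.25,0,0,0,0,0,-0.25,0,0,0,0,0,0,0,0,0,0])

```text
clock: 9.95
position: [0.5565, -0.0331, 0.0075]
ee_rot: [0.001, -0.673, 0.74, -0.001]
contact_force: [0.1, 1.4, -4.5]
width: 0.0435
```

Request:
apply_moves(commands=[0,-0.25,0,0,0,0,0,-0.25,0,0,0,0,0,-0.2,0,0,0,0,0,0,0,0,0,0,0,0,0,0,0,0])

```text
clock: 10.45
position: [0.5774, -0.0351, 0.0078]
ee_rot: [0.001, -0.673, 0.74, -0.002]
contact_force: [1.5, -0.4, -5.6]
width: 0.0433
```

```bash
python3 - <<'E'
from h import *
plan(.612-.0375*.9955,-.037+.0375*.094,.0073,-5.4)
a=cam("scene");f=a["frame"];save(cam("top"),"t5.png")
cv2.imwrite('pics/s5.png',cv2.convertScaleAbs(cv2.resize(f[120:300,90:330,::-1],None,fx=3.3,fy=3.3),alpha=1.5))
E
```

```text
turn [-0.028 -0.002 -0.002]
shift [-0.045  0.096  0.018]
pos [ 0.5774 -0.0351  0.0078] F [ 1.5 -0.4 -5.6] w 0.0433 t 10.45
```

View pics/s5.png

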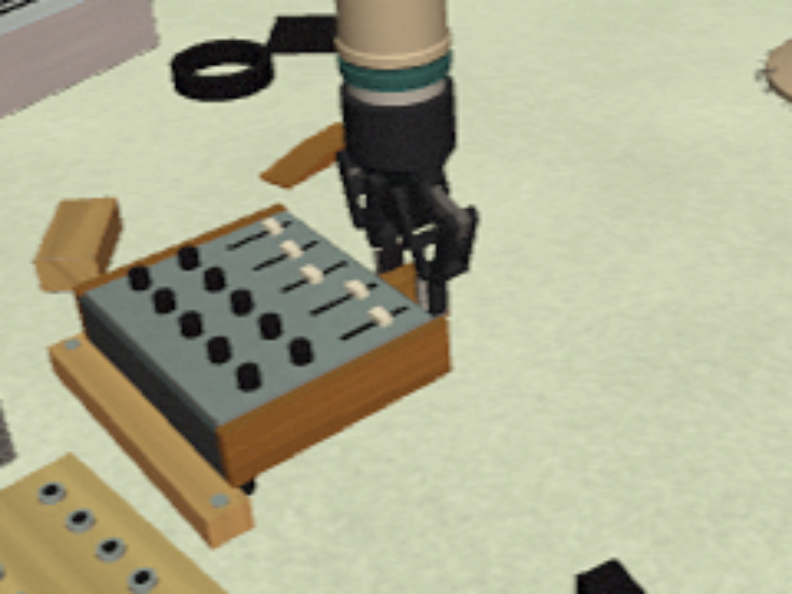

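The mixer looks level and still rests against the batten. I'll release and back off along the wedge before going up.

Request:
apply_moves(commands=[0,0,0,0,0,0,0,0,0,0,0,0,0,0,0,0,0,0,0,0,0,0,0,0,0,0,0,0,0,0,0,0,0,0,0,0,0,0,0,0,0,0,0,0,0,0,0,0], jaw=1)

```text
clock: 11.35
position: [0.5752, -0.0348, 0.0075]
ee_rot: [-0.0, -0.673, 0.74, -0.0]
contact_force: [-0.9, 0.4, -0.1]
width: 0.0853
```

Request:
apply_moves(commands=[0,0,-0.2,0,0,0,0,0.4,-0.1,0,0,0,0,0.6,-0.1,0,0,0,0,0.7,0,0,0,0,0,0.7,0,0,0,0,0,0.7,0,0,0,0,0,0.7,-0.3,0,0,0,0,0.7,-0.6,0,0,0,0,0.7,-0.8,0,0,0,0,0.7,-0.8,0,0,0,0,0.7,-0.8,0,0,0,0,0.7,-0.8,0,0,0,0,0,-0.8,0,0,0,0,0,-0.3,0,0,0,0,0,0,0,0,0])

```text
clock: 12.85
position: [0.3578, -0.0143, 0.1766]
ee_rot: [0.001, -0.673, 0.74, -0.002]
contact_force: [0.8, -0.1, -0.6]
width: 0.0852
```

```bash
python3 - <<'E'
from h import *
a=cam("top");b=cam("scene")
A=cv2.resize(a["frame"][70:180,220:340,::-1],None,fx=5,fy=5)
B=cv2.resize(b["frame"][150:280,100:240,::-1],None,fx=4.2,fy=4.2)
cv2.imwrite("pics/t6.png",cv2.convertScaleAbs(A,alpha=1.7)); cv2.imwrite("pics/s6.png",cv2.convertScaleAbs(B,alpha=1.7))
print(manip.get_state()["position"],manip.get_state()["clock"])
E
```

```text
[ 0.35673919 -0.01404191  0.17480545] 12.95
```

View pics/t6.png

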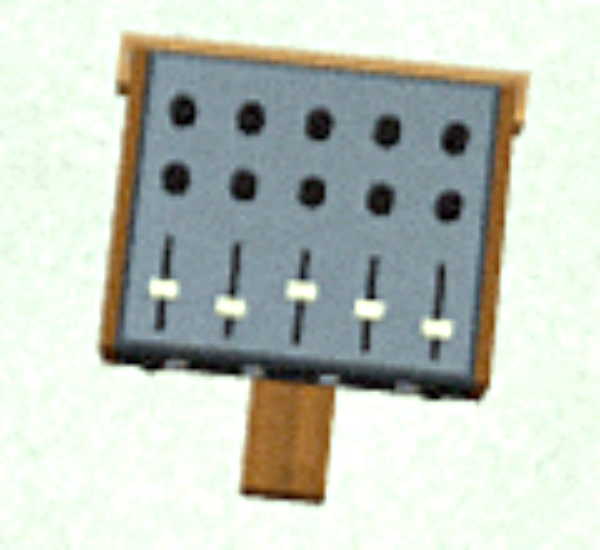

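View pics/s6.png

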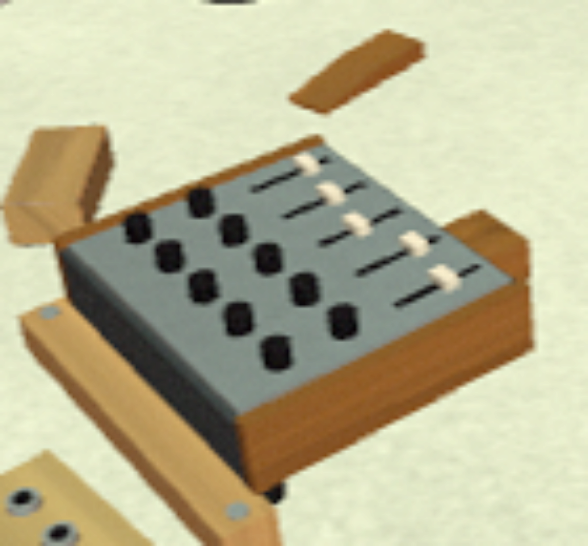

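The wedge sticks out squarely from about the front's middle (crop x 241–330, rear end at y≈493). The mixer's front is raised, with its rear at the batten. I'll measure all of this.

```bash
python3 - <<'E'
from h import *
a=cam("top");b=cam("scene")
P=lambda x,y,z:onz(a,220+x/5-.4,70+y/5-.4,z)
L,Rr=P(101,348,.066),P(486,387,.066) # cheek upper front corners
L2,R2=P(101,360,.026),P(484,400,.026) # lower front edge
for l,r,z in((L,Rr,.066),(L2,R2,.026)):
    e=(l-r);print(z,l.round(4),r.round(4),np.linalg.norm(e).round(4),"yaw",np.degrees(np.arctan2(-e[0],e[1])).round(2))
wl,wr=P(241,493,.026),P(324,502,.026)
fl,fr=P(252,378,.026),P(336,384,.026)
e=L2-R2;e/=np.linalg.norm(e);f=np.array([e[1],-e[0],0])
for n,p in(("wedge rear",(wl+wr)/2),("wedge at front",(fl+fr)/2)):
    d=p-(L2+R2)/2; print(n,p.round(4),"lateral",(d@e).round(4),"ahead",(d@f).round(4))
print("wedge width",np.linalg.norm(wl-wr),"yaw",np.degrees(np.arctan2(*((fl+fr)-(wl+wr))[[1,0]])))
# level: triangulate cheek top corners using both views
def tri(p,q):
    o1,r1=p;o2,r2=q
    A=np.c_[r1,-r2]; t=np.linalg.lstsq(A,o2-o1,rcond=None)[0]; x,y=o1+t[0]*r1,o2+t[1]*r2
    return ((x+y)/2).round(4),np.linalg.norm(x-y).round(4)
T=lambda x,y:ray(a,220+x/5-.4,70+y/5-.4)
S=lambda x,y:ray(b,100+x/4.2-.4,150+y/4.2-.4)
# knob tops: rear-left, rear-right, front(2nd row)-left; slider caps front L/R
for n,t,s in(("front L top",(101,348),(532,285)),("front R top",(486,387),(319,136)),("rear L knob",(184,110),(277,343)),("rear R knob",(457,136),(137,220)),("2nd L knob",(177,178),(343,312)),("2nd R knob",(450,203),(200,194)),("slider L",(163,289),(444,276)),("slider R",(437,328),(307,163))):
    print(n,*tri(T(*t),S(*s)))
E
```

```text
0.066 [0.6241 0.0601 0.066 ] [ 0.607  -0.1354  0.066 ] 0.1963 yaw -5.01
0.026 [0.6279 0.0618 0.026 ] [ 0.6096 -0.1394  0.026 ] 0.2021 yaw -5.18
wedge rear [ 0.556  -0.0345  0.026 ] lateral -0.0014 ahead -0.0629
wedge at front [ 0.6182 -0.0398  0.026 ] lateral -0.001 ahead -0.0005
wedge width 0.043510041890847846 yaw -4.867326298953487
front L top [0.6243 0.0603 0.0648] 0.0004
front R top [ 0.6074 -0.1357  0.0653] 0.0006
rear L knob [0.7466 0.02   0.0767] 0.0001
rear R knob [ 0.7347 -0.1192  0.0767] 0.0005
2nd L knob [0.7108 0.0229 0.0763] 0.0001
2nd R knob [ 0.6991 -0.1156  0.0775] 0.0006
slider L [0.6541 0.0291 0.0707] 0.0001
slider R [ 0.6355 -0.1096  0.0707] 0.0013
```

```bash
python3 -c "
from rig import manip
print(manip.sign_off())"
```

```text
the job is handed in; nothing more can be done
None
```

I gripped the big wedge by its flat rear end, carried it round and pushed it nose first under the mixer's front. I then opened the jaws, backed the arm away and handed the job in at about 13 s of the 42 s allowed.

**Last checks**
- **Level:** triangulating between the two cameras puts the front top corners at about 65 mm and the knob tops at 76–77.5 mm. The level values are 66 and 77 mm, within the calibration error.
- **Wedge position:** it sits within about 1.5 mm of the front's middle and within about 0.5° of square. Its rear end stands about 63 mm in front of the edge, so the edge rests about 12 mm in on the flat part.
- **Mixer against its batten:** the change in front-edge position suggests it slid back no more than about 2 mm. The rear feet themselves could not be seen directly.
- **Other objects:** I moved neither the thin wedge nor the green one. The last pictures show the thin wedge lying as before.

**Forces:** setting the wedge down pressed the table with about 26 N for a moment, and I eased off straight away. Every other reading was lower, at most about 16 N upward. Nothing checked failed or disagreed.

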